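# Show which sherd fills the gap in the broken pot

### The job

Press the button on the recorder box fully down and let it up again, to start the documentation clip. Then point straight down at the loose sherd that carries the strap handle, with the fingertips a couple of centimetres above the handle and held still there for two seconds; next point in the same way, for two seconds, at the gap in the pot's rim where that sherd belongs, and finish still pointing there. Touch none of the pottery, nor the glue jar or the brush, lift nothing, and do not come down low over the other two sherds on the mat.

Things in the scene. Friction and masses are not known exactly. Their poses are not given: they have to be found in the camera images.
- recorder: The recorder: a fixed grey plastic box 90 x 90 x 45 mm high with one round push button in the middle of its top. Origin: centre of its underside, z up.
- rec_button_top (a point): Centre of the top face of the recorder's bare aluminium push button (32 mm across, in a black collar 44 mm across and 12 mm high on the box's top). At rest this point is 67 mm above the table; it moves straight down with the button.
- rec_button (a joint): Travel of the recorder's button in m: 0 up, 0.006 fully down. Pressed counts from 0.0045. It springs back up; fully down takes 5 N.
- mat: Fixed flat grey sorting mat, 140 x 370 x 6 mm, on which the three loose sherds lie in a row about 125 mm apart, in any order. Origin: centre of its underside, the long side along its y.
- handle_sherd: The sherd with the handle: a loose, curved terracotta wall fragment about 80 mm across and 18 mm high lying hollow side down, with a strap handle (22 mm wide, 10 mm thick) that arches over it in its x-z plane, 66 mm long outside, its top 58 mm above the mat. Origin: centre of its underside. 0.14 kg.
- handle_top (a point): The top of the strap handle's arch, in its middle, 58 mm above the sherd's underside (64 mm above the table).
- spout_sherd: Not the one: a loose terracotta fragment of the same size with a round upright spout tube, 26 to 33 mm thick, its top 55 mm above the mat. Origin: centre of its underside.
- base_sherd: Not the one: a loose terracotta fragment of the same size with only a low round foot ring, 22 mm high in all. Origin: centre of its underside.
- pot: The broken pot: an open, loose terracotta cooking pot standing upright, 120 mm high, 135 mm across at the belly, wall 6 mm, with one strap handle that stands out 36 mm from its side at 41 to 111 mm height on its -x side, and a ragged gap in the rim on the other side, its +x side. Origin: centre of its underside. 0.75 kg. It may stand turned any way.
- gap (a point): The gap: middle of the missing piece of rim, at the height of the intact rim (120 mm above the table) and 62 mm from the pot's axis. The gap is about 70 mm wide at the rim and 35 to 40 mm deep; there is only air at this point.
- bowl: Bystander: loose white bowl, 90 mm across, 40 mm high. Origin: centre of its underside.
- glue_jar: Bystander: loose amber glass jar with a black cap, 42 mm across, 60 mm high. Origin: centre of its underside.
- brush: Bystander: loose brush lying on the table, about 200 mm long. Origin on the table under its middle.
Things that resemble listed ones, but are neither listed nor needed, are in the scene too. Leave any green, turquoise or yellow look-alike of the handle_sherd alone.

How it is judged:
By the outcome, as a careful person would: the job done as asked, in the order asked, and still so for the second after the job is handed in, with the robot touching nothing.
It also fails if it takes over 51 s, if anything falls off the work surface, if the arm or the gripper's body presses on something with over 40 N, if the wrist force passes 120 N, or if a joint passes its speed limit or range.

### The arm

A 6-joint arm with a two-finger parallel gripper is mounted at the origin on the work surface. World frame = base frame: x ahead of the robot, y to its left, z up, the work surface at z = 0. Lengths are in mm, angles in rad, forces in N, time in s.
With the tool pointing down it reaches from about 375 to 925 mm from the base axis. Payload 5.7 kg.
Tool frame: the origin (TCP) lies between the finger pads, 19 mm behind the fingertips; this is the grasp point; z points along the fingers, y is the line along which they close (so a half turn about z gives the same grasp; the last joint's range is limited). The gripper opens to 88 mm and grips with 3 to 60 N. Pads are 20 mm wide; open, the fingers measure 115 mm over their backs; the gripper's body (75 mm by 178 mm) begins 61 mm behind the grasp point.
Start: joints at [1.062, 0.359, 1.51, -0, 1.272, -0.115], TCP at [230.211, 554.047, 241.323] pointing down, gripper open.
Joint ranges: [-2.97, 2.97], [-1.01, 2.36], [0.21, 2.38], [-0.96, 4.11], [0.2, 2.71], [-2.98, 2.98]. Speed limits (rad/s): [2.39, 2.39, 3.14, 3.14, 3.14, 3.14].

### API

Orientations are given as [roll, pitch, yaw] about the fixed x, y, z axes, in that order (R = Rz(yaw) Ry(pitch) Rx(roll)).
In Python, from cell import arm gives the robot as it stands. The module is installed in compiled form; this text tells all that it offers.
- The arm moves only by the tool send_rows, never from a script. Its argument "targets" is a list of rows, each a list of 2 entries, a list of its own where there are three numbers: the shift along the tool's x, y, z in cm, then the turn about the tool's z in degrees. In form: [[[x, y, z], twist], ...]. A call has 1 to 10 rows; each row is the pose to reach, as a shift and turn from the pose commanded when the call began, along the tool's axes at that moment; what a row does not reach only later rows make up. A row lasts 1/8 s, in which the tool goes at most 62.5 mm and 10.7 degrees, less where a joint would pass 70% of its speed; a pose out of reach is approached as far as the arm can. A call with a gripper value outside its range is refused whole. "jaw" is the gripper's target within -1 to 1 (fully open at 1, half-way at 0, shut at -1), set as the call begins (left out, the last holds). The fingers move at their own pace and stop on an object; "newtons" is the grip in N (left out, the last holds). Time passes only in rows, so rows that repeat a pose let the fingers close. It gives the time, the measured TCP pose, the force, the opening and the grip force at its end, in the units of the state.
- arm.observe(): the state, without advancing time (a new reading comes with each control period).
- arm.capture(name): name is "side" or "top"; returns (picture, depth): 400x640x3 uint8, blue, green, red; 400x640 float32, mm along the optical axis (not along the pixel's ray), 0 where there is no reading.
- arm.camera_params(name): a dict with "fx", "fy", "cx", "cy" (pixels), "k1" (the pictures are not rectified: a ray, as slopes to the right and down, at radius r is drawn at 1 + k1 r^2 times it, then the intrinsics apply), "rvec" (rotation vector, rad) and "tvec" (3), from world to camera coordinates, as OpenCV has them. Camera axes: x right, y down, z forward; pixel columns grow to the right and rows downward; lengths in mm; the calibration is good to about 2 mm. A picture is of the moment at which its call begins. camera_params takes no time and is no camera call.
- arm.job_done(): hands the job in; it is judged then, once.
The state is a dict: "time_s": time; "joint_positions": joint angles; "joint_vel": joint speeds; "joint_efforts": joint torques, N m; "position": TCP position; "eef_rot": TCP orientation; "contact_force": force on the tool from outside, world axes, zero at the start; "ft_torque": the same for the moment, N m; "width": opening from 0.0 (shut) to 1.0 (fully open); "gripper_force": force on a finger pad.
Only numpy, scipy, OpenCV 4.12 (cv2) and the standard library are available. Lean on these libraries where they do the work, as an engineer would, in place of code of your own. Each camera call takes 0.05 s, during which the arm holds its last target. There are 200 camera calls.

## Working session

There is one attempt and no reset: what is moved stays moved. The work goes in short steps, Python scripts to look and compute and a tool call to move; the robot and the scene stay as the last step left them, time stands still between calls to the robot, and variables do not carry over. Pictures are saved under pics/ and viewed, at most 10 in all, crops included, and the job is handed in when it is done.

Besides the shell and the picture viewer there is one more tool, called after "Emit:" as name(argument=value, ...), one argument or row to a line, values as JSON. send_rows: Moves the arm, as the interface text tells. Its arguments: {"type":"object","properties":{"targets":{"type":"array"},"jaw":{"type":"number"},"newtons":{"type":"number"}},"required":["targets"]}

```bash
mkdir -p pics
cat > h.py <<'E'
import numpy as np,cv2
from cell import arm
def cam(n):
    p=arm.camera_params(n);R=cv2.Rodrigues(np.array(p["rvec"],float))[0];t=np.array(p["tvec"],float).ravel()
    K=np.array([[p["fx"],0,p["cx"]],[0,p["fy"],p["cy"]],[0,0,1.]]);return K,np.array([p["k1"],0,0,0.]),R,t
def ray(n,uv):
    K,d,R,t=cam(n);s=cv2.undistortPoints(np.array(uv,float).reshape(-1,1,2),K,d).reshape(-1,2)
    return -R.T@t,np.c_[s,np.ones(len(s))]@R
def plane(n,uv,z):
    c,r=ray(n,uv);return c+r*((z-c[2])/r[:,2])[:,None]
def cloud(n,D):
    v,u=np.mgrid[:400,:640];c,r=ray(n,np.c_[u.ravel(),v.ravel()]);P=c+r*D.reshape(-1,1);P[D.ravel()==0]=np.nan
    return P.reshape(400,640,3)
def tool(p,st):  # world mm target -> tool cm shift
    from scipy.spatial.transform import Rotation as Ro
    return Ro.from_euler('xyz',st["eef_rot"]).as_matrix().T@(np.array(p)-st["position"])/10
E
python3 - <<'E'
from h import *
for n in("side","top"):
    I,D=arm.capture(n);cv2.imwrite(f"pics/{n}0.png",I);np.savez(f"{n}0.npz",I=I,D=D);c,_=ray(n,[[0,0]]);print(n,c,(D==0).mean())
s=arm.observe();print(s["time_s"],s["position"],s["eef_rot"],s["width"])
E
```

```text
side [ 176.46375643 -872.45883087  793.51978537] 0.00388671875
top [ 436.99432199  -45.60785267 1255.46490634] 0.00402734375
0.1 [229.91917071 553.55893765 240.62659042] [-3.13997849e+00 -2.15684111e-04  2.74779608e+00] 1.0023727131018438
```

View pics/top0.png

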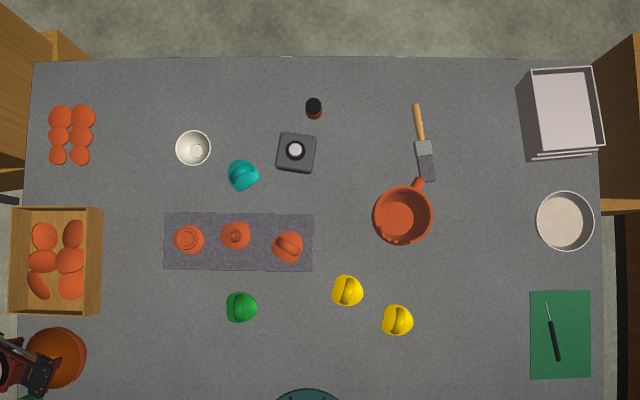

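View pics/side0.png

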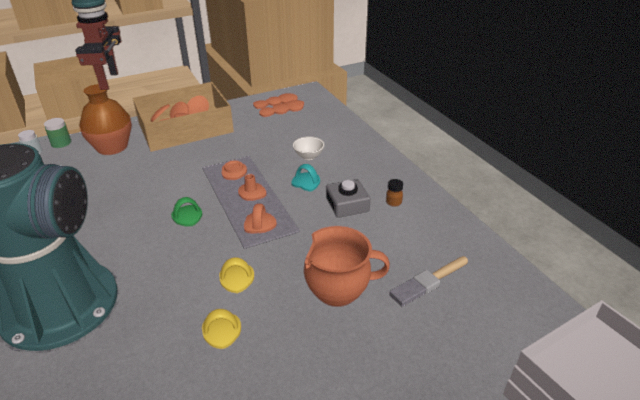

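Top view: recorder button is at (295,150). On the mat are the base sherd (189,239), the spout sherd (235,235) and the handle sherd (287,246). The pot is at (403,214), with its handle at (418,185) and the gap opposite, near (390,242). What could be taken for the handle sherd: teal (242,175), green (241,307), yellow (347,290) and (397,320), spout (235,235), base (189,239). I choose the terracotta one with the strap at (287,246), and check it in a crop.

Run:
```python
from h import *
z=np.load("top0.npz");I,D=z["I"],z["D"];P=cloud("top",D)
c=cv2.resize(I[170:265,265:440],None,fx=4,fy=4,interpolation=2);cv2.imwrite("pics/crop.png",c)
def box(u0,u1,v0,v1,f):
    m=np.zeros(D.shape,bool);m[v0:v1,u0:u1]=1;return m&f
H=cv2.cvtColor(I,cv2.COLOR_BGR2HSV);ter=((H[...,0]<12)|(H[...,0]>172))&(H[...,1]>120)
Z=P[...,2]
m=box(270,315,120,180,(I.min(2)>150));v,u=np.nonzero(m);print("button px",u.mean(),v.mean(),len(u),"z",np.nanmedian(Z[m]),plane("top",[[u.mean(),v.mean()]],67))
m=box(265,312,225,268,ter);print("sherd",np.nanmean(P[m],0),np.nanmax(Z[m]))
for h in(45,52):
    q=P[m&(Z>h)];print("handle z>",h,len(q),q.mean(0),(q.min(0)+q.max(0))/2,np.ptp(q,axis=0)); e=np.linalg.eigh(np.cov(q[:,:2].T));print(e[0],e[1][:,1])
m=box(360,440,170,255,ter)
r=P[m&(Z>112)];print("rim",len(r),Z[m].max())
A=np.c_[2*r[:,:2],np.ones(len(r))];s=np.linalg.lstsq(A,(r[:,:2]**2).sum(1),rcond=None)[0];print("axis",s[:2],np.sqrt(s[2]+s[0]**2+s[1]**2))
a=np.degrees(np.arctan2(*(r[:,:2]-s[:2]).T[::-1]))%360;print(np.histogram(a,36,(0,360))[0])
q=P[m&(Z>38)&(np.hypot(*(P[...,:2]-s[:2]).transpose(2,0,1))>76)];d=q.mean(0)[:2]-s[:2];th=np.arctan2(*-d[::-1]);print("handle",len(q),np.degrees(th)%360,"gap",s[:2]+62*np.array([np.cos(th),np.sin(th)]))
```

```text
button px 294.7304347826087 149.05217391304348 115 z 66.759135002942 [[687.97887903  30.79786407  67.        ]]
sherd [459.20396204  48.24204105  28.72725818] 67.27482009565938
handle z> 45 185 [459.3760937   49.12036782  57.33378228] [459.40285672  50.34362192  56.16880897] [37.58574736 47.65894348 22.21202225]
[ 38.58368207 182.54354415] [0.52071799 0.85372874]
handle z> 52 153 [459.91221909  49.55324745  59.18123397] [459.31601159  49.83692073  59.6587012 ] [32.82394287 42.43955451 15.23223779]
[ 36.96489808 131.15878992] [0.50540083 0.8628847 ]
rim 621 nan
axis [ 530.04919377 -217.01826979] 61.37959052151443
[18 21 20 19 18 22 20 20 24 19 21 11  0  0  0  0  0  0  5 24 21 21 21 21
 22 23 20 26 24 22 23 23 24 27 22 19]
handle 84 152.85462262591872 gap [ 474.87838584 -188.73078224]
```

View pics/crop.png

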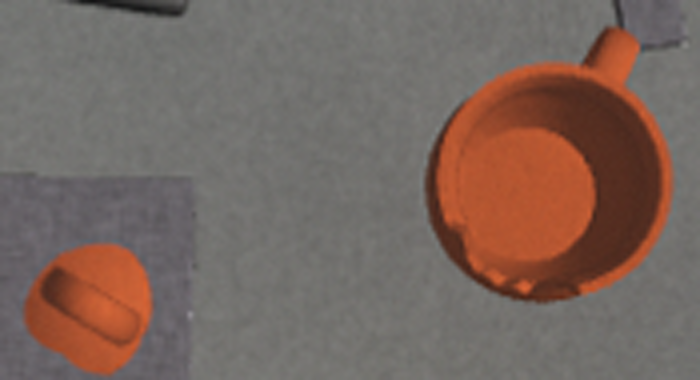

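The crop confirms it: terracotta sherd with the strap at crop (95,305), and pot gap at crop (510,285), opposite the pot's handle. Heights agree: button 66.8, handle top about 65, rim radius 61. Next I work out the shifts.

Run:
```python
from h import *
s=arm.observe()
for p in([688,31,130],[688,31,78],[459.5,50,105],[475.5,-188,160]):print(p,tool(p,s).round(2))
```

```text
[688, 31, 130] [-62.35 -30.66  11.1 ]
[688, 31, 78] [-62.36 -30.65  16.3 ]
[459.5, 50, 105] [-40.53 -37.67  13.61]
[475.5, -188, 160] [-51.13 -59.04   8.15]
```

Emit:
send_rows(
  targets=[
    [[-2,-1,0],0],
    [[-6,-3,0],0],
    [[-10,-5,0],0],
    [[-14,-7,0],0],
    [[-18,-9,0],0],
    [[-22,-11,0],0],
    [[-26,-13,0],0],
    [[-30,-15,0],0],
    [[-33,-16.3,0],0],
    [[-35,-17.2,0],0],
  ],
  jaw=-1,
)

```text
time_s: 1.35
position: [488.3, 258.5, 241.3]
eef_rot: [-3.141, 0.0, 2.746]
contact_force: [-0.2, 0.4, -0.1]
width: 0.006
gripper_force: 0.0
```

Emit:
send_rows(
  targets=[
    [[-2,-1,1],0],
    [[-6,-3,3],0],
    [[-10,-5,5],0],
    [[-14,-7,7],0],
    [[-18,-9,8.5],0],
    [[-22,-11,10],0],
    [[-25,-12.5,11],0],
    [[-27,-13.3,11],0],
    [[-27.3,-13.5,11],0],
    [[-27.3,-13.5,11],0],
  ],
)

```text
time_s: 2.6
position: [687.3, 32.1, 131.9]
eef_rot: [3.141, -0.0, 2.748]
contact_force: [-0.3, -0.2, -0.7]
width: 0.006
gripper_force: 0.0
```

Run:
```python
from h import *
s=arm.observe();print(s["time_s"],s["position"],s["eef_rot"],s["width"],s["contact_force"])
print(tool([688,31,78],s).round(2))
for n in("side","top"):
    I,D=arm.capture(n);cv2.imwrite(f"pics/{n}1.png",I)
    K,d,R,t=cam(n);uv=cv2.projectPoints(np.array([[688,31,67.]]),cv2.Rodrigues(R)[0],t,K,d)[0].ravel();print(n,uv)
    if n=="side":
        u,v=uv.astype(int);cv2.imwrite("pics/c1.png",cv2.resize(I[v-75:v+50,u-80:u+80],None,fx=4,fy=4,interpolation=2))
```

```text
2.6 [687.32071649  32.1240836  131.86237386] [ 3.14135014e+00 -1.49397702e-04  2.74809925e+00] 0.005977705346070219 [-0.34099801 -0.22342617 -0.65060649]
[-0.11 -0.08  5.39]
side [347.28271776 183.079012  ]
top [294.64529004 149.04323513]
```

View pics/c1.png

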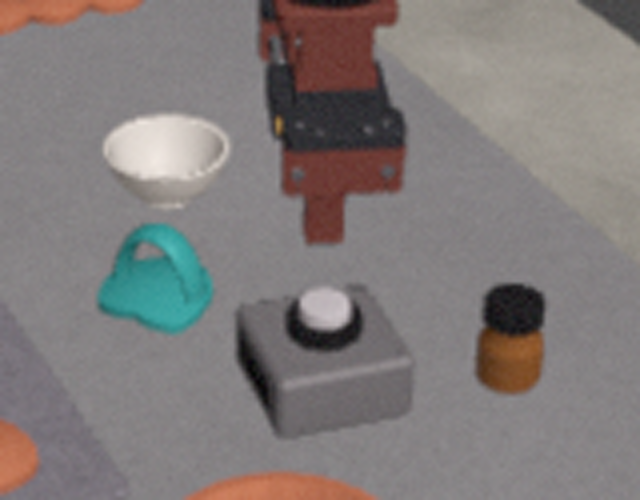

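The fingertips, crop (323,240), sit squarely above the button, crop (325,308). Pressing gently now.

Emit:
send_rows(
  targets=[
    [[0,-0.1,1.5],0],
    [[0,-0.1,3],0],
    [[0,-0.1,4],0],
    [[0,-0.1,4.5],0],
    [[0,-0.1,4.8],0],
    [[0,-0.1,5],0],
    [[0,-0.1,5.2],0],
    [[0,-0.1,5.2],0],
  ],
)

```text
time_s: 3.7
position: [687.0, 30.6, 80.1]
eef_rot: [-3.141, -0.0, 2.748]
contact_force: [-5.1, -0.0, 6.5]
width: 0.008
gripper_force: 3.4
```

Emit:
send_rows(
  targets=[
    [[0,0,0.1],0],
    [[0,0,0.1],0],
    [[0,0,0.1],0],
  ],
)

```text
time_s: 4.08
position: [687.0, 30.6, 80.0]
eef_rot: [-3.141, -0.0, 2.748]
contact_force: [-6.4, 1.1, 12.8]
width: 0.005
gripper_force: 6.1
```

The force rises with no further travel, so the button is fully down. Lifting off.

Emit:
send_rows(
  targets=[
    [[0,0,-0.3],0],
    [[0,0,-1],0],
    [[0,0,-3],0],
    [[0,0,-6],0],
    [[0,0,-8],0],
    [[0,0,-8],0],
  ],
)

```text
time_s: 4.82
position: [689.6, 30.4, 161.5]
eef_rot: [3.14, 0.006, 2.748]
contact_force: [0.9, 1.0, -0.1]
width: 0.0
gripper_force: 0.0
```

Run:
```python
from h import *
s=arm.observe();print(s["time_s"],s["position"],s["contact_force"])
for p in([459.5,50,160],[459.5,50,105],[475.5,-188,160]):print(p,tool(p,s).round(2))
```

```text
4.825 [689.64472367  30.39420318 161.481528  ] [ 0.8757651   1.03254288 -0.1485473 ]
[459.5, 50, 160] [ 2.201e+01 -7.020e+00  1.000e-02]
[459.5, 50, 105] [22.04 -7.03  5.51]
[475.5, -188, 160] [ 11.39 -28.39   0.03]
```

Emit:
send_rows(
  targets=[
    [[2,-0.6,0],0],
    [[6,-1.9,0],0],
    [[10,-3.2,0],0],
    [[14,-4.5,0],0],
    [[18,-5.7,0],0],
    [[21,-6.7,0],0],
    [[22,-7,1],0],
    [[22,-7,2.5],0],
    [[22,-7,3.5],0],
    [[22,-7,3.5],0],
  ],
)

```text
time_s: 6.08
position: [457.5, 50.3, 122.3]
eef_rot: [-3.141, -0.001, 2.748]
contact_force: [-0.0, -1.4, -0.1]
width: 0.006
gripper_force: 0.0
```

Run:
```python
from h import *
s=arm.observe();print(s["time_s"],s["position"]);print(tool([459.5,50,104],s).round(2))
I,D=arm.capture("side");K,d,R,t=cam("side");u,v=cv2.projectPoints(np.array([[459.5,50,64.]]),cv2.Rodrigues(R)[0],t,K,d)[0].ravel().astype(int);print(u,v)
cv2.imwrite("pics/c2.png",cv2.resize(I[v-75:v+50,u-80:u+80],None,fx=4,fy=4,interpolation=2))
```

```text
6.075 [457.45641744  50.26518365 122.31378065]
[-0.2   0.06  1.83]
257 205
```

View pics/c2.png

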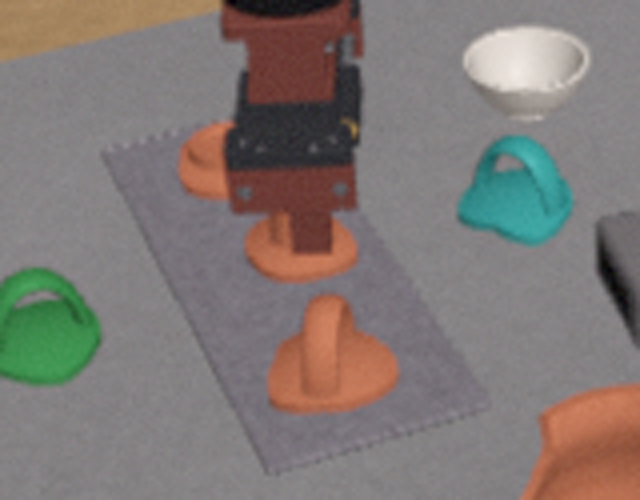

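The fingertips, crop (312,250), are about 39 mm above the handle's arch, crop (325,300). Correcting by 2 mm, lowering to 2 cm and holding.

Emit:
send_rows(
  targets=[
    [[-0.2,0.1,0.8],0],
    [[-0.2,0.1,1.5],0],
    [[-0.2,0.1,1.8],0],
    [[-0.2,0.1,1.8],0],
    [[-0.2,0.1,1.8],0],
    [[-0.2,0.1,1.8],0],
    [[-0.2,0.1,1.8],0],
    [[-0.2,0.1,1.8],0],
    [[-0.2,0.1,1.8],0],
    [[-0.2,0.1,1.8],0],
  ],
)

```text
time_s: 7.38
position: [459.6, 50.5, 105.4]
eef_rot: [-3.142, 0.0, 2.748]
contact_force: [-0.2, 0.1, -1.6]
width: 0.002
gripper_force: 0.0
```

Emit:
send_rows(
  targets=[
    [[0,0,0],0],
    [[0,0,0],0],
    [[0,0,0],0],
    [[0,0,0],0],
    [[0,0,0],0],
    [[0,0,0],0],
    [[0,0,0],0],
    [[0,0,0],0],
    [[0,0,0],0],
    [[0,0,0],0],
  ],
)

```text
time_s: 8.62
position: [459.5, 50.5, 105.4]
eef_rot: [-3.141, 0.0, 2.748]
contact_force: [-0.4, -1.0, 0.4]
width: 0.007
gripper_force: 0.0
```

Emit:
send_rows(
  targets=[
    [[0,0,0],0],
    [[0,0,0],0],
    [[0,0,0],0],
    [[0,0,0],0],
    [[0,0,0],0],
    [[0,0,0],0],
    [[0,0,0],0],
    [[0,0,0],0],
  ],
)

```text
time_s: 9.62
position: [459.6, 50.5, 105.4]
eef_rot: [-3.141, -0.0, 2.748]
contact_force: [0.4, -0.3, -0.6]
width: 0.008
gripper_force: 0.0
```

Run:
```python
from h import *
s=arm.observe();print(s["time_s"],s["position"],s["contact_force"])
for p in([459.5,50,180],[475.5,-188,180],[475.5,-188,160]):print(p,tool(p,s).round(2))
```

```text
9.625 [459.55485314  50.47323861 105.36395757] [ 0.40954736 -0.27421555 -0.60098307]
[459.5, 50, 180] [-0.01 -0.05 -7.46]
[475.5, -188, 180] [-10.62 -21.41  -7.46]
[475.5, -188, 160] [-10.62 -21.41  -5.46]
```

Held still for 3 s. Rising first, then over to above the gap, with the tips staying at 160 mm or more above the table.

Emit:
send_rows(
  targets=[
    [[0,0,-3],0],
    [[0,0,-6.5],0],
    [[-1,-2,-7.5],0],
    [[-3,-6,-7.5],0],
    [[-5,-10,-7.5],0],
    [[-7,-14,-7.5],0],
    [[-9,-18,-7.5],0],
    [[-10.2,-20.6,-7.5],0],
    [[-10.6,-21.4,-7.5],0],
    [[-10.6,-21.4,-7.5],0],
  ],
)

```text
time_s: 10.88
position: [475.1, -187.5, 180.2]
eef_rot: [3.141, -0.001, 2.747]
contact_force: [0.3, -0.3, 0.0]
width: 0.004
gripper_force: 0.0
```

Run:
```python
from h import *
s=arm.observe();print(s["time_s"],s["position"]);print(tool([475.5,-188,160],s).round(2))
I,D=arm.capture("side");K,d,R,t=cam("side");u,v=cv2.projectPoints(np.array([[475.5,-188,120.]]),cv2.Rodrigues(R)[0],t,K,d)[0].ravel().astype(int);print(u,v)
cv2.imwrite("pics/c3.png",cv2.resize(I[v-75:v+60,u-80:u+80],None,fx=4,fy=4,interpolation=2))
```

```text
10.875 [ 475.12145835 -187.52768283  180.20843022]
[-0.05 -0.03  2.02]
305 246
```

View pics/c3.png

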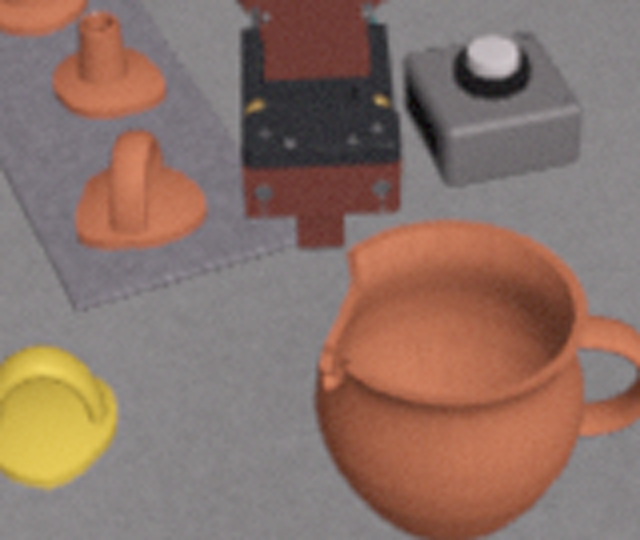

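The gap runs between the rim ends at crop (355,250) and (330,370). The gap point is at about (320,300) and the tips at (320,245) stand above it. Lowering 2 cm and holding.

Emit:
send_rows(
  targets=[
    [[0,0,0.7],0],
    [[0,0,1.5],0],
    [[0,0,1.9],0],
    [[0,0,1.9],0],
    [[0,0,1.9],0],
    [[0,0,1.9],0],
    [[0,0,1.9],0],
    [[0,0,1.9],0],
    [[0,0,1.9],0],
    [[0,0,1.9],0],
  ],
)

```text
time_s: 12.18
position: [475.3, -187.8, 161.4]
eef_rot: [-3.141, 0.0, 2.748]
contact_force: [-0.4, -0.5, -0.1]
width: 0.004
gripper_force: 0.0
```

Emit:
send_rows(
  targets=[
    [[0,0,0],0],
    [[0,0,0],0],
    [[0,0,0],0],
    [[0,0,0],0],
    [[0,0,0],0],
    [[0,0,0],0],
    [[0,0,0],0],
    [[0,0,0],0],
    [[0,0,0],0],
    [[0,0,0],0],
  ],
)

```text
time_s: 13.42
position: [475.3, -187.8, 161.4]
eef_rot: [-3.141, -0.0, 2.748]
contact_force: [0.3, -0.1, -0.2]
width: 0.005
gripper_force: 0.0
```

Emit:
send_rows(
  targets=[
    [[0,0,0],0],
    [[0,0,0],0],
    [[0,0,0],0],
    [[0,0,0],0],
    [[0,0,0],0],
    [[0,0,0],0],
    [[0,0,0],0],
    [[0,0,0],0],
    [[0,0,0],0],
    [[0,0,0],0],
  ],
)

```text
time_s: 14.68
position: [475.3, -187.8, 161.3]
eef_rot: [-3.141, -0.0, 2.748]
contact_force: [0.2, -0.2, -0.4]
width: 0.001
gripper_force: 0.0
```

Run:
```python
from h import *
s=arm.observe();print(s["time_s"],s["position"],s["contact_force"]);print(arm.job_done())
```

```text
14.675 [ 475.31921672 -187.81467013  161.34763259] [ 0.2157194  -0.18952646 -0.37447941]
the job is handed in; nothing more can be done
None
```

The job is handed in at 14.7 s: I pressed the recorder button fully and released it, then held the fingertips about 2 cm above the sherd's handle and then above the rim gap for over 2 s each, ending still at the gap, with no sign of contact except at the button.

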